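# Find the proud stave with a touch probe and lay the sanding block on it

### The arm

A 7-joint arm with a two-finger parallel gripper is mounted at the origin on the work surface; the furniture and walls round the work are solid. World frame = base frame: x ahead of the robot, y to its left, z up, the work surface at z = 0. Lengths are in m, angles in rad, forces in N, time in s.
With the tool pointing down it reaches from about 0.425 to 0.925 m from the base axis. Payload 6.8 kg.
Tool frame: the origin (TCP) lies on the centre line of the jaws, within the pads' length; the fingertips stand 25 mm ahead of it and the grasp point (between the pads) lies 6 mm ahead of it; z points along the fingers, y is the line along which they close (so a half turn about z gives the same grasp; the last joint's range is limited). The gripper opens to 85 mm and grips with 20 to 120 N. Pads are 22 mm wide; open, the fingers measure 114 mm over their backs; the gripper's body (76 mm by 85 mm) begins 54 mm behind the grasp point. The pads swing forward as they close: fully open they stand 13 mm farther back than shut.
Start: joints at [-1.413, 0.477, 0.022, 1.555, -0.011, 1.109, -0.083], TCP at [0.177, 0.651, 0.256] pointing down, gripper open.
Joint ranges: [-2.96, 2.96], [-0.34, 2.1], [-1.41, 1.46], [0.24, 2.44], [-1.37, 4.51], [0.17, 1.92], [-2.96, 2.96]. Speed limits (rad/s): [2.39, 2.39, 3.14, 3.14, 3.14, 3.14, 3.14].

### API

Orientations are given as a rotation vector (axis times angle).
In Python, from bench import telemetry, grab_frame, job gives the robot as it stands.
- The arm moves only by the tool apply_moves, never from a script. Its argument "rows" is a list of rows, each a list of 2 entries, a list of its own where there are three numbers: the shift along the tool's x, y, z each as a share of 250 mm, from -1 to 1, then the turn, a rotation vector about the tool's x, y, z each as a share of pi rad, from -1 to 1. A call has 1 to 10 rows; each row is the pose to reach, as a shift and turn from the pose commanded when the call began, along the tool's axes at that moment, turning the shorter way round; what a row does not reach only later rows make up. A row lasts 1/8 s, in which the tool goes at most 62.5 mm and 10.7 degrees, less where a joint would pass 70% of its speed; a pose out of reach is approached as far as the arm can. A call with a number of a shift or a turn outside -1 to 1 is refused whole. A call with a gripper value outside its range is refused whole. "jaw" is the gripper's target within -1 to 1 (fully open at 1, half-way at 0, shut at -1), set as the call begins (left out, the last holds). The fingers move at their own pace and stop on an object; "newtons" is the grip in N (left out, the last holds). Time passes only in rows, so rows that repeat a pose let the fingers close. It gives the time, the measured TCP pose, the force, the opening and the grip force at its end, in the units of the state.
- telemetry.get_obs(): the state, without advancing time (a new reading comes with each control period).
- grab_frame(name): name is "scene" or "top"; returns a dict with "frame" (420x560x3 uint8, red, green, blue), "vertical_fov" (degrees; the focal length in pixels is half the picture's height over the tangent of half this angle, whatever the lens; pixels are square), "cx", "cy" (the principal point, pixels), "k1" (the pictures are not rectified: a ray, as slopes to the right and down, at radius r is drawn at 1 + k1 r^2 times it, then the intrinsics apply), "origin" and "attitude" of the camera in the world. Camera axes: x right, y up, looking along -z (the intrinsics and any distortion apply to the point x, -y, -z); pixel columns grow to the right and rows downward; lengths in m; the calibration is good to about 2 mm. A picture is of the moment at which its call begins. There is no depth.
- job.hand_in(): hands the job in; it is judged then, once.
The state is a dict: "clock": time; "joints": joint angles; "qvel": joint speeds; "tau": joint torques, N m; "tcp_pos": TCP position; "orientation": TCP orientation; "contact_force": force on the tool from outside, world axes, zero at the start; "moment": the same for the moment, N m; "grip_width": finger opening in m; "gripper_force": force on a finger pad.
Only numpy, scipy, OpenCV 4.12 (cv2) and the standard library are available. Lean on these libraries where they do the work, as an engineer would, in place of code of your own. Each camera call takes 0.05 s, during which the arm holds its last target. There are 200 camera calls.

### The job

One of the four staves in the glue-up jig stands a little proud of the others. Take the steel touch probe and touch its foot down on the top face of every stave in turn, from the left-most to the right-most as the robot sees them, to find out which is highest, then stand the probe upright on the bench again. Lay the sanding block flat on the highest stave, centred on it and with its length along the stave, and do not disturb the other things on the bench.

Things in the scene. Friction and masses are not known exactly. Their poses are not given: they have to be found in the camera images.
- jig: Flat plywood jig, 180 (x) x 300 (y) x 12 mm, fixed. Origin: centre of its underside. On it, between two end cleats 24 mm high, four like wooden staves, fixed, 150 mm long (jig x) and 64 mm wide (jig y), lie side by side. Three are 18 to 19 mm thick (tops 30 to 31 mm over the bench), one about 22 mm, at least 3 mm above any other; its place changes from start to start.
- place_1 (a point): Centre of the left-most stave place of the jig (place_1 is at the +y end, place_4 at the -y end, 64 mm apart), on the top of the plywood base, under the stave, 12 mm over the bench. It tells nothing about the thickness of the stave. Axes as the jig's: x along the stave, y across.
- place_2 (a point): Centre of the second stave place of the jig (place_1 is at the +y end, place_4 at the -y end, 64 mm apart), on the top of the plywood base, under the stave, 12 mm over the bench. It tells nothing about the thickness of the stave. Axes as the jig's: x along the stave, y across.
- place_3 (a point): Centre of the third stave place of the jig (place_1 is at the +y end, place_4 at the -y end, 64 mm apart), on the top of the plywood base, under the stave, 12 mm over the bench. It tells nothing about the thickness of the stave. Axes as the jig's: x along the stave, y across.
- place_4 (a point): Centre of the right-most stave place of the jig (place_1 is at the +y end, place_4 at the -y end, 64 mm apart), on the top of the plywood base, under the stave, 12 mm over the bench. It tells nothing about the thickness of the stave. Axes as the jig's: x along the stave, y across.
- probe_mid (a point): Touch probe: loose turned steel pin, 90 mm high, about 0.12 kg, upright on its flat foot of 22 mm diameter, left or right of the jig (the sanding block is on the other side). This point is on its axis, 45 mm over the foot's underside; z is up along the axis. Above a 12 mm neck is a round grip of 21 mm diameter, 42 to 88 mm over the foot's underside: grasp it there.
- sanding_block_mid (a point): Sanding block: a loose, plain brown block that looks like wood, with a lengthwise seam round its sides, lower and shorter than the long offcut; 64 (x) x 112 (y) x 32 (z) mm, 0.14 kg or so, lying flat on the bench. This point is at its centre, about 15 mm over its underside; y is along its length; grasp it across its width x (60 mm of solid).
- dust_brush: Bystander, loose: wooden dust brush, 44 x 260 x 36 mm. Origin: centre of its underside. Not to be moved.
- hex_bolt: Bystander, loose: steel hexagon bolt, 24 x 70 x 27 mm, lying. Origin: centre of its underside. Not to be moved.
- tape_measure: Bystander, loose: tape measure, 39 x 88 x 68 mm, standing. Origin: centre of its underside. Not to be moved.

How it is judged:
On the way, in this order (a step that is already met when the one before it is completed fails the run):
1. the probe touches the left-most stave (((contact force between probe and stave_a_c0 above 0.5 N and horizontal distance between stave_a_c0 and place_1 below 0.02 m) or (contact force between probe and stave_b_c0 above 0.5 N and horizontal distance between stave_b_c0 and place_1 below 0.02 m) or (contact force between probe and stave_c_c0 above 0.5 N and horizontal distance between stave_c_c0 and place_1 below 0.02 m) or (contact force between probe and stave_d_c0 above 0.5 N and horizontal distance between stave_d_c0 and place_1 below 0.02 m))), for 0.1 s.
2. the probe touches the second stave (((contact force between probe and stave_a_c0 above 0.5 N and horizontal distance between stave_a_c0 and place_2 below 0.02 m) or (contact force between probe and stave_b_c0 above 0.5 N and horizontal distance between stave_b_c0 and place_2 below 0.02 m) or (contact force between probe and stave_c_c0 above 0.5 N and horizontal distance between stave_c_c0 and place_2 below 0.02 m) or (contact force between probe and stave_d_c0 above 0.5 N and horizontal distance between stave_d_c0 and place_2 below 0.02 m))), for 0.1 s.
3. the probe touches the third stave (((contact force between probe and stave_a_c0 above 0.5 N and horizontal distance between stave_a_c0 and place_3 below 0.02 m) or (contact force between probe and stave_b_c0 above 0.5 N and horizontal distance between stave_b_c0 and place_3 below 0.02 m) or (contact force between probe and stave_c_c0 above 0.5 N and horizontal distance between stave_c_c0 and place_3 below 0.02 m) or (contact force between probe and stave_d_c0 above 0.5 N and horizontal distance between stave_d_c0 and place_3 below 0.02 m))), for 0.1 s.
4. the probe touches the right-most stave (((contact force between probe and stave_a_c0 above 0.5 N and horizontal distance between stave_a_c0 and place_4 below 0.02 m) or (contact force between probe and stave_b_c0 above 0.5 N and horizontal distance between stave_b_c0 and place_4 below 0.02 m) or (contact force between probe and stave_c_c0 above 0.5 N and horizontal distance between stave_c_c0 and place_4 below 0.02 m) or (contact force between probe and stave_d_c0 above 0.5 N and horizontal distance between stave_d_c0 and place_4 below 0.02 m))), for 0.1 s.
At the end, for the whole second after the job is handed in: The sanding block rests flat (within 0.05 rad) on the highest stave, its centre within 20 mm of the stave's centre seen from above and its length within 0.2 rad of the stave's; the probe stands upright (within 0.1 rad) on its foot on the bench; both are at rest and released (horizontal distance between sanding_block_mid and stave_c_c0 below 0.02 m and angle between the y axis of sanding_block_mid and the x axis of jig, either way round below 0.2 rad and angle between sanding_block_mid's own z axis and vertical below 0.05 rad and contact force between sanding_block and stave_c_c0 above 0.3 N and linear speed of each of sanding_block, probe below 0.02 m/s and angle between probe_mid's own z axis and vertical below 0.1 rad and height (world z) of probe_mid between 0.04 and 0.05 m); the robot touches nothing.
It fails at once if the dust brush is moved by more than 30 mm (distance of dust_brush from where it was at the start of the episode above 0.03 m).
It fails at once if the hex bolt is moved by more than 30 mm (distance of hex_bolt from where it was at the start of the episode above 0.03 m).
It fails at once if the tape measure is moved by more than 30 mm (distance of tape_measure from where it was at the start of the episode above 0.03 m).
It also fails if it takes over 72 s, if anything falls off the work surface, if the arm or the gripper's body presses on something with over 40 N, if the wrist force passes 120 N, or if a joint passes its speed limit or range.

## Working session

There is one attempt and no reset: what is moved stays moved. The work goes in short steps, Python scripts to look and compute and a tool call to move; the robot and the scene stay as the last step left them, time stands still between calls to the robot, and variables do not carry over. Pictures are saved under pics/ and viewed, at most 10 in all, crops included, and the job is handed in when it is done.

Besides the shell and the picture viewer there is one more tool, called after "Emit:" as a command line: name --argument value ..., lists and objects as JSON in quotes. apply_moves: Moves the arm, as the interface text tells. Its arguments: {"type":"object","properties":{"rows":{"type":"array"},"jaw":{"type":"number"},"newtons":{"type":"number"}},"required":["rows"]}

```bash
mkdir -p pics; cat > h.py <<'E'
import numpy as np, cv2
from scipy.spatial.transform import Rotation as R
from bench import telemetry, grab_frame, job
def rot(a):
    a=np.array(a,float)
    return a if a.shape==(3,3) else (R.from_rotvec(a).as_matrix() if a.size==3 else R.from_quat(a).as_matrix())
def cast(f,u,v,z):
    h=f["frame"].shape[0]; F=h/2/np.tan(np.radians(f["vertical_fov"])/2)
    d=np.array([(u-f["cx"])/F,(v-f["cy"])/F]); s=d.copy()
    for _ in range(20): s=d/(1+f["k1"]*(s@s))
    r=rot(f["attitude"])@np.array([s[0],-s[1],-1]); o=np.array(f["origin"])
    return o+r*(z-o[2])/r[2]
def project(f,p):
    h=f["frame"].shape[0]; F=h/2/np.tan(np.radians(f["vertical_fov"])/2)
    c=rot(f["attitude"]).T@(np.array(p)-f["origin"]); s=np.array([c[0],-c[1]])/-c[2]
    return s*(1+f["k1"]*(s@s))*F+[f["cx"],f["cy"]]
def save(f,n): cv2.imwrite("pics/"+n,cv2.cvtColor(f["frame"],cv2.COLOR_RGB2BGR))
def local(p):
    """world target -> shift in tool axes as a share of 250mm"""
    o=telemetry.get_obs(); return rot(o["orientation"]).T@(np.array(p)-o["tcp_pos"])/0.25
E
python3 - <<'E'
from h import *
for n in("scene","top"):
    f=grab_frame(n); save(f,n+"0.png"); print({k:v for k,v in f.items() if k!="frame"})
print(telemetry.get_obs())
E
```

```text
{'vertical_fov': 53.98913331646609, 'cx': 276.33941245826355, 'cy': 209.56661127624318, 'k1': 0.026736808998411552, 'origin': array([ 0.3440678 , -0.56370268,  0.73547482]), 'attitude': array([ 0.72320695, -0.17419771, -0.43448978])}
{'vertical_fov': 50.74395413324306, 'cx': 284.6892620536108, 'cy': 212.06704868362058, 'k1': -0.14060732596967365, 'origin': array([0.40473676, 0.00209483, 1.19001579]), 'attitude': array([ 0.16921472, -0.16615817, -1.57632435])}
{'clock': 0.1, 'joints': array([-1.41313413,  0.47770727,  0.02235703,  1.55633217, -0.01151805,
        1.10924879, -0.08311331]), 'qvel': array([-1.97568021e-03, -1.37626452e-03,  3.90819956e-04, -3.72426422e-03,
        5.91049476e-04,  2.00774939e-04, -1.53617075e-06]), 'tau': array([ 3.93140726e-03, -5.97759998e+01,  1.61353525e+00, -2.81953561e+01,
        1.28345360e-02,  5.00211288e-03,  1.88612944e-05]), 'tcp_pos': array([0.17717177, 0.6508484 , 0.25543859]), 'orientation': array([-4.16238442e-01, -3.11378951e+00,  2.45646886e-03]), 'contact_force': array([-1.05556749,  0.81916192,  0.02756935]), 'moment': array([ 0.02933374,  0.001776  , -0.05156032]), 'gripper_force': 0.0, 'grip_width': 0.08535124009183782}
```

View pics/top0.png

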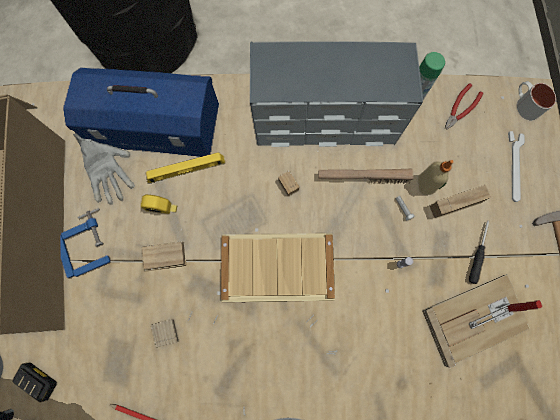

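View pics/scene0.png

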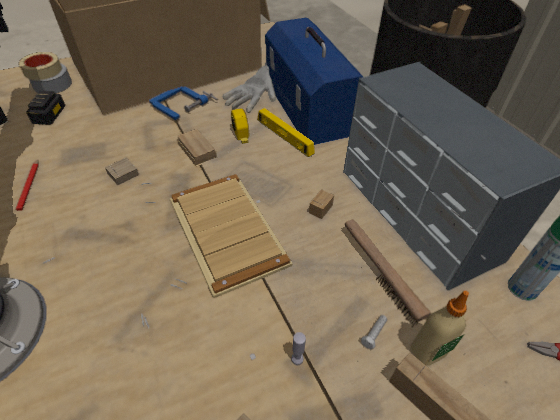

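Top view: jig at about (278,267), probe at (405,262) on the right, sanding block at (163,256) on the left. Now enlarging for accurate points.

```bash
python3 - <<'E'
from h import *
t=cv2.imread("pics/top0.png"); s=cv2.imread("pics/scene0.png")
a=cv2.resize(t[225:310,130:345],None,fx=3.7,fy=3.7,interpolation=cv2.INTER_CUBIC)  # 795x314
b=cv2.resize(t[245:285,380:425],None,fx=6,fy=6,interpolation=cv2.INTER_CUBIC) #270x240
c=cv2.resize(s[320:375,270:325],None,fx=4.36,fy=4.36)[:240,:240]
d=cv2.resize(s[120:175,165:225],None,fx=4.36,fy=4.36)[:240,:262]
o=np.zeros((560,800,3),np.uint8); o[:a.shape[0],:a.shape[1]]=a[:,:800]; o[316:556,:270]=b; o[316:556,275:275+c.shape[1]]=c; o[316:316+d.shape[0],530:530+d.shape[1]]=d
cv2.imwrite("pics/crop1.png",o)
E
```

```text
(no output)
```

View pics/crop1.png

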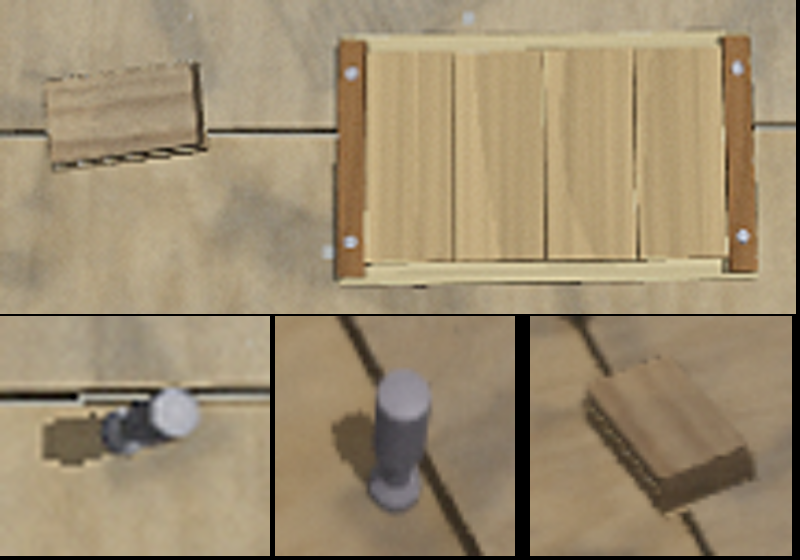

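```bash
python3 - <<'E'
from h import *
np.set_printoptions(precision=4,suppress=True)
T=grab_frame("top");S=grab_frame("scene")
a=lambda x,y,z:cast(T,130+x/3.7-.4,225+y/3.7-.4,z)
d=lambda x,y,z:cast(S,165+(x-530)/4.36-.4,120+(y-316)/4.36-.4,z)
for nm,L in(("blkT",[a(45,82,.032),a(193,64,.032),a(200,147,.032),a(50,160,.032)]),("blkS",[d(587,382,.032),d(660,358,.032),d(752,452,.032),d(660,475,.032)])):
    L=np.array(L);print(nm,L.mean(0),[np.linalg.norm(L[i]-L[i-1]) for i in range(4)],np.degrees(np.arctan2(*( (L[0]+L[3]-L[1]-L[2])[[1,0]])) ))
    print(L)
print("gaps",*[a(x,y,.031) for x,y in((366,50),(364,260),(454,52),(452,260),(545,50),(546,260),(633,50),(640,260),(722,50),(727,258))],sep="\n")
print("base",*[a(x,y,z) for x,y,z in((368,34,.012),(722,30,.012),(340,283,.012),(755,275,.012))],sep="\n")
print("probe",cast(T,408.8,260.8,.09),cast(T,400,264,.002),cast(S,299,337.7,.09),cast(S,297,359,.004))
for i in range(3):
    pass
print(rot(telemetry.get_obs()["orientation"]))
E
```

```text
blkT [0.5424 0.3287 0.032 ] [np.float64(0.05678019202184603), np.float64(0.10942618738092404), np.float64(0.060187310166072885), np.float64(0.109659159238336)] 95.62693980348533
[[0.5652 0.3864 0.032 ]
 [0.5777 0.2777 0.032 ]
 [0.5179 0.2708 0.032 ]
 [0.5088 0.38   0.032 ]]
blkS [0.5419 0.3231 0.032 ] [np.float64(0.1061837240497307), np.float64(0.04946518744805502), np.float64(0.11484455039239617), np.float64(0.05704830085806222)] -179.9256357488447
[[0.5092 0.3758 0.032 ]
 [0.5585 0.3797 0.032 ]
 [0.5785 0.2666 0.032 ]
 [0.5215 0.2703 0.032 ]]
gaps
[0.5869 0.1527 0.031 ]
[0.4378 0.1525 0.031 ]
[0.5847 0.0895 0.031 ]
[0.4374 0.0907 0.031 ]
[0.5854 0.0243 0.031 ]
[0.4368 0.0249 0.031 ]
[ 0.5847 -0.0386  0.031 ]
[ 0.436  -0.0408  0.031 ]
[ 0.5838 -0.1023  0.031 ]
[ 0.4365 -0.1017  0.031 ]
base
[0.6016 0.1538 0.012 ]
[ 0.6015 -0.1045  0.012 ]
[0.4222 0.172  0.012 ]
[ 0.4246 -0.1231  0.012 ]
probe [ 0.5138 -0.3075  0.09  ] [ 0.5143 -0.3074  0.002 ] [ 0.5142 -0.3112  0.09  ] [ 0.5145 -0.3114  0.004 ]
[[-0.9649  0.2627 -0.0002]
 [ 0.2627  0.9649 -0.0011]
 [-0.0001 -0.0011 -1.    ]]
```

The crop confirms corners: the block is at about (0.542, 0.326), yawed about 6°. The jig is centred at (0.511, 0.025) and square to the axes. The probe is at (0.514, -0.309).

Emit:
apply_moves --rows '[[[-0.98,-0.56,0],[0,0,0.416]],[[-0.98,-0.56,0],[0,0,0.416]],[[-0.98,-0.56,0],[0,0,0.416]],[[-0.98,-0.56,0],[0,0,0.416]],[[-0.98,-0.56,0],[0,0,0.416]],[[-0.98,-0.56,0],[0,0,0.416]],[[-0.98,-0.56,0],[0,0,0.416]],[[-0.98,-0.56,0],[0,0,0.416]]]' --jaw 1

```text
clock: 1.2
tcp_pos: [0.3768, 0.4518, 0.2562]
orientation: [2.221, 2.221, -0.001]
contact_force: [-0.9, 0.3, -0.3]
grip_width: 0.0852
gripper_force: 0.0
```

Emit:
apply_moves --rows '[[[-1,0.55,0],[0,0,0]],[[-1,0.55,0],[0,0,0]],[[-1,0.55,0],[0,0,0]],[[-1,0.55,0],[0,0,0]],[[-1,0.55,0],[0,0,0]],[[-1,0.55,0],[0,0,0]]]'

```text
clock: 1.95
tcp_pos: [0.5153, 0.1981, 0.2565]
orientation: [2.225, 2.216, -0.0]
contact_force: [0.0, 0.9, 0.1]
grip_width: 0.0853
gripper_force: 0.0
```

Emit:
apply_moves --rows '[[[-1,0,0],[0,0,0]],[[-1,0,0],[0,0,0]],[[-1,0,0],[0,0,0]],[[-1,0,0],[0,0,0]],[[-1,0,0],[0,0,0]]]'

```text
clock: 2.58
tcp_pos: [0.5129, -0.0527, 0.2567]
orientation: [2.228, 2.213, -0.001]
contact_force: [0.8, 0.7, -0.1]
grip_width: 0.0851
gripper_force: 0.0
```

Emit:
apply_moves --rows '[[[-1,0,0.3],[0,0,0]],[[-1,0,0.3],[0,0,0]],[[-1,0,0.3],[0,0,0]],[[-1,0,0.3],[0,0,0]],[[-1,0,0.3],[0,0,0]],[[-1,0,0.3],[0,0,0]]]'

```text
clock: 3.32
tcp_pos: [0.5136, -0.297, 0.1807]
orientation: [-2.22, -2.221, -0.0]
contact_force: [0.0, 1.0, 0.1]
grip_width: 0.0855
gripper_force: 0.0
```

Emit:
apply_moves --rows '[[[-0.045,0,0],[0,0,0]],[[-0.045,0,0.1],[0,0,0]],[[-0.045,0,0.2],[0,0,0]],[[-0.045,0,0.3],[0,0,0]],[[-0.045,0,0.43],[0,0,0]],[[-0.045,0,0.43],[0,0,0]],[[-0.045,0,0.43],[0,0,0]]]'

```text
clock: 4.2
tcp_pos: [0.514, -0.3094, 0.075]
orientation: [2.221, 2.22, 0.001]
contact_force: [0.2, -0.2, -0.2]
grip_width: 0.0853
gripper_force: 0.0
```

```bash
python3 - <<'E'
from h import *
S=grab_frame("scene");T=grab_frame("top");print(telemetry.get_obs()["tcp_pos"])
f=lambda F,p:cv2.resize(F["frame"][p[1]:p[1]+100,p[0]:p[0]+100],None,fx=4,fy=4,interpolation=cv2.INTER_CUBIC)
cv2.imwrite("pics/g1.png",np.hstack([f(S,(250,290)),f(T,(355,210))])[:,:,::-1])
E
```

```text
[ 0.51406608 -0.30989722  0.07541919]
```

View pics/g1.png

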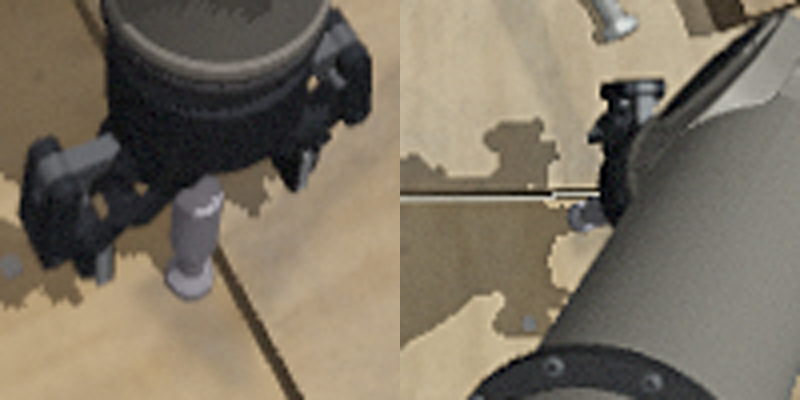

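The probe stands upright between the open fingers (scene crop about (190,235)). Closing.

Emit:
apply_moves --rows '[[[0,0,0],[0,0,0]],[[0,0,0],[0,0,0]],[[0,0,0],[0,0,0]],[[0,0,0],[0,0,0]],[[0,0,0],[0,0,0]],[[0,0,0],[0,0,0]],[[0,0,0],[0,0,0]],[[0,0,0],[0,0,0]]]' --jaw -1 --newtons 70

```text
clock: 5.3
tcp_pos: [0.513, -0.3097, 0.0739]
orientation: [2.224, 2.219, 0.0]
contact_force: [-0.8, 0.9, 1.7]
grip_width: 0.0198
gripper_force: 68.2
```

Emit:
apply_moves --rows '[[[0,0,-0.12],[0,0,0]],[[0,0,-0.28],[0,0,0]],[[0.2,0,-0.28],[0,0,0]],[[0.4,0,-0.28],[0,0,0]],[[0.6,0,-0.28],[0,0,0]],[[0.8,0,-0.28],[0,0,0]],[[0.9,0,-0.28],[0,0,0]],[[0.9,0,-0.28],[0,0,0]]]'

```text
clock: 6.3
tcp_pos: [0.5133, -0.082, 0.1434]
orientation: [-2.218, -2.223, -0.0]
contact_force: [-0.2, -0.2, -0.1]
grip_width: 0.0198
gripper_force: 68.4
```

Emit:
apply_moves --rows '[[[0.2,0,0],[0,0,0]],[[0.4,0,0],[0,0,0]],[[0.6,0,0],[0,0,0]],[[0.75,0,0],[0,0,0]],[[0.82,0,0],[0,0,0]],[[0.82,0,0],[0,0,0]],[[0.82,0,0],[0,0,0]]]'

```text
clock: 7.18
tcp_pos: [0.5139, 0.1179, 0.1438]
orientation: [2.226, 2.216, -0.001]
contact_force: [0.4, -1.1, -1.2]
grip_width: 0.0197
gripper_force: 68.4
```

Emit:
apply_moves --rows '[[[0.01,0,0.07],[0,0,0]],[[0.01,0,0.13],[0,0,0]],[[0.01,0,0.134],[0,0,0]],[[0.01,0,0.138],[0,0,0]],[[0.01,0,0.142],[0,0,0]],[[0.01,0,0.146],[0,0,0]],[[0.01,0,0.15],[0,0,0]],[[0.01,0,0.15],[0,0,0]],[[0.01,0,0.15],[0,0,0]]]'

```text
clock: 8.3
tcp_pos: [0.5138, 0.1229, 0.1063]
orientation: [-2.223, -2.219, -0.0]
contact_force: [-0.7, -0.0, -2.1]
grip_width: 0.0197
gripper_force: 68.4
```

Emit:
apply_moves --rows '[[[0,0,0.003],[0,0,0]],[[0,0,0.006],[0,0,0]],[[0,0,0.008],[0,0,0]],[[0,0,0.008],[0,0,0]]]'

```text
clock: 8.8
tcp_pos: [0.5139, 0.1228, 0.1046]
orientation: [-2.224, -2.219, -0.0]
contact_force: [-0.9, -0.2, 5.0]
grip_width: 0.0195
gripper_force: 69.1
```

Emit:
apply_moves --rows '[[[0,0,0],[0,0,0]],[[0,0,-0.048],[0,0,0]],[[-0.15,0,-0.048],[0,0,0]],[[-0.256,0,-0.048],[0,0,0]],[[-0.256,0,-0.048],[0,0,0]],[[-0.256,0,-0.02],[0,0,0]],[[-0.256,0,-0.014],[0,0,0]],[[-0.256,0,-0.01],[0,0,0]],[[-0.256,0,-0.01],[0,0,0]],[[-0.256,0,-0.01],[0,0,0]]]'

```text
clock: 10.05
tcp_pos: [0.5137, 0.059, 0.1068]
orientation: [2.223, 2.219, 0.0]
contact_force: [-0.5, -0.1, -1.4]
grip_width: 0.0195
gripper_force: 68.5
```

Emit:
apply_moves --rows '[[[0,0,0.003],[0,0,0]],[[0,0,0.006],[0,0,0]],[[0,0,0.009],[0,0,0]],[[0,0,0.01],[0,0,0]],[[0,0,0.01],[0,0,0]],[[0,0,0.01],[0,0,0]]]'

```text
clock: 10.8
tcp_pos: [0.5137, 0.0588, 0.1043]
orientation: [2.224, 2.219, 0.0]
contact_force: [-1.3, 1.3, -0.9]
grip_width: 0.0194
gripper_force: 68.5
```

Emit:
apply_moves --rows '[[[0,0,0.003],[0,0,0]],[[0,0,0.005],[0,0,0]],[[0,0,0.005],[0,0,0]],[[0,0,0.005],[0,0,0]]]'

```text
clock: 11.3
tcp_pos: [0.5139, 0.0588, 0.1041]
orientation: [-2.223, -2.219, -0.001]
contact_force: [-3.8, -1.1, 12.8]
grip_width: 0.0195
gripper_force: 70.2
```

Emit:
apply_moves --rows '[[[0,0,-0.04],[0,0,0]],[[-0.15,0,-0.052],[0,0,0]],[[-0.256,0,-0.052],[0,0,0]],[[-0.256,0,-0.052],[0,0,0]],[[-0.256,0,-0.03],[0,0,0]],[[-0.256,0,-0.02],[0,0,0]],[[-0.256,0,-0.016],[0,0,0]],[[-0.256,0,-0.013],[0,0,0]],[[-0.256,0,-0.013],[0,0,0]],[[-0.256,0,-0.013],[0,0,0]]]'

```text
clock: 12.55
tcp_pos: [0.5137, -0.0041, 0.1079]
orientation: [-2.221, -2.219, -0.002]
contact_force: [-7.4, 0.6, 24.7]
grip_width: 0.0197
gripper_force: 71.6
```

Emit:
apply_moves --rows '[[[0,0,-0.04],[0,0,0]],[[-0.15,0,-0.04],[0,0,0]],[[-0.256,0,-0.04],[0,0,0]],[[-0.256,0,-0.04],[0,0,0]],[[-0.256,0,-0.01],[0,0,0]],[[-0.256,0,0],[0,0,0]],[[-0.256,0,0.003],[0,0,0]],[[-0.256,0,0.006],[0,0,0]],[[-0.256,0,0.008],[0,0,0]],[[-0.256,0,0.008],[0,0,0]]]'

```text
clock: 13.8
tcp_pos: [0.5134, -0.0691, 0.1043]
orientation: [2.224, 2.219, 0.0]
contact_force: [-0.2, -0.4, -0.3]
grip_width: 0.0195
gripper_force: 68.8
```

Emit:
apply_moves --rows '[[[0,0,0.003],[0,0,0]],[[0,0,0.005],[0,0,0]],[[0,0,0.005],[0,0,0]],[[0,0,0.005],[0,0,0]]]'

```text
clock: 14.3
tcp_pos: [0.5136, -0.0693, 0.1038]
orientation: [-2.224, -2.219, -0.001]
contact_force: [-2.6, 1.0, 8.8]
grip_width: 0.0195
gripper_force: 70.0
```

Emit:
apply_moves --rows '[[[0,0,-0.16],[0,0,0]],[[0,0,-0.16],[0,0,0]],[[-0.25,0,-0.16],[0,0,0]],[[-0.5,0,-0.16],[0,0,0]],[[-0.75,0,-0.16],[0,0,0]],[[-0.96,0,-0.1],[0,0,0]],[[-0.96,0,0],[0,0,0]],[[-0.96,0,0.1],[0,0,0]],[[-0.96,0,0.1],[0,0,0]]]'

```text
clock: 15.42
tcp_pos: [0.5118, -0.3086, 0.0761]
orientation: [-2.222, -2.217, 0.002]
contact_force: [0.8, -0.0, -0.6]
grip_width: 0.0193
gripper_force: 69.3
```

Emit:
apply_moves --rows '[[[0,0,0.006],[0,0,0]],[[0,0,0.012],[0,0,0]],[[0,0,0.015],[0,0,0]],[[0,0,0.015],[0,0,0]]]'

```text
clock: 15.92
tcp_pos: [0.5131, -0.309, 0.0745]
orientation: [2.223, 2.219, 0.0]
contact_force: [0.8, 0.6, -1.2]
grip_width: 0.02
gripper_force: 69.2
```

Emit:
apply_moves --rows '[[[0,0,0.003],[0,0,0]],[[0,0,0.006],[0,0,0]],[[0,0,0.006],[0,0,0]],[[0,0,0.006],[0,0,0]]]'

```text
clock: 16.42
tcp_pos: [0.5132, -0.3093, 0.0738]
orientation: [2.223, 2.219, 0.001]
contact_force: [-1.6, 2.3, 8.0]
grip_width: 0.0195
gripper_force: 70.4
```

Foot is on the bench. Releasing, then rising.

Emit:
apply_moves --rows '[[[0,0,-0.003],[0,0,0]],[[0,0,-0.003],[0,0,0]],[[0,0,-0.003],[0,0,0]],[[0,0,-0.003],[0,0,0]],[[0,0,-0.003],[0,0,0]],[[0,0,-0.003],[0,0,0]],[[0,0,-0.003],[0,0,0]],[[0,0,-0.003],[0,0,0]]]' --jaw 1

```text
clock: 17.42
tcp_pos: [0.5129, -0.3091, 0.0735]
orientation: [-2.223, -2.219, 0.0]
contact_force: [0.7, -0.1, -0.3]
grip_width: 0.0853
gripper_force: 0.0
```

Emit:
apply_moves --rows '[[[0,0,-0.1],[0,0,0]],[[0,0,-0.3],[0,0,0]],[[0,0,-0.5],[0,0,0]],[[0.2,0,-0.6],[0,0,0]],[[0.45,0,-0.6],[0,0,0]],[[0.7,0,-0.6],[0,0,0]],[[0.95,0,-0.6],[0,0,0]],[[0.95,0,-0.6],[0,0,0]]]'

```text
clock: 18.42
tcp_pos: [0.5137, -0.0655, 0.2233]
orientation: [-2.211, -2.229, -0.002]
contact_force: [0.6, -0.2, -0.3]
grip_width: 0.0852
gripper_force: 0.0
```

Emit:
apply_moves --rows '[[[1,0.1,0],[0,0,0]],[[1,0.1,0],[0,0,0]],[[1,0.1,0],[0,0,0]],[[1,0.1,0],[0,0,0]],[[1,0.1,0],[0,0,0]]]'

```text
clock: 19.05
tcp_pos: [0.5389, 0.1837, 0.2232]
orientation: [-2.214, -2.228, -0.002]
contact_force: [-0.4, -1.0, 0.0]
grip_width: 0.0853
gripper_force: 0.0
```

```bash
python3 - <<'E'
from h import *
S=grab_frame("scene");T=grab_frame("top");print(telemetry.get_obs()["tcp_pos"])
f=lambda F,p,q,k:cv2.resize(F["frame"][p[1]:p[1]+q[1],p[0]:p[0]+q[0]],None,fx=k,fy=k,interpolation=cv2.INTER_CUBIC)
cv2.imwrite("pics/g2.png",np.hstack([f(S,(250,290),(80,80),5),f(T,(130,225),(66,66),400/66)])[:,:,::-1])
E
```

```text
[0.53912974 0.17768697 0.2233389 ]
```

View pics/g2.png

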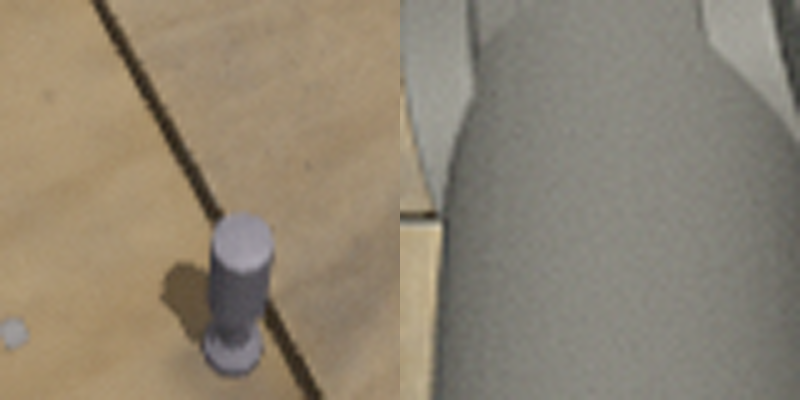

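The probe stands upright at about (238,290) in the crop. Going over the sanding block.

Emit:
apply_moves --rows '[[[0.25,0.013,0],[0,0,-0.036]],[[0.5,0.013,0.1],[0,0,-0.036]],[[0.595,0.013,0.25],[0,0,-0.036]],[[0.595,0.013,0.45],[0,0,-0.036]],[[0.595,0.013,0.48],[0,0,-0.036]],[[0.595,0.013,0.48],[0,0,-0.036]],[[0.595,0.013,0.48],[0,0,-0.036]]]'

```text
clock: 20.02
tcp_pos: [0.5443, 0.3265, 0.1059]
orientation: [2.096, 2.339, 0.005]
contact_force: [0.2, 0.4, -0.6]
grip_width: 0.0854
gripper_force: 0.0
```

```bash
python3 - <<'E'
from h import *
S=grab_frame("scene");print(telemetry.get_obs()["tcp_pos"],rot(telemetry.get_obs()["orientation"])[:,1])
cv2.imwrite("pics/g3.png",cv2.resize(S["frame"][80:200,130:260],None,fx=5,fy=5,interpolation=cv2.INTER_CUBIC)[:,:,::-1])
E
```

```text
[0.54399524 0.32690387 0.10587055] [0.99396659 0.10963717 0.00317867]
```

View pics/g3.png

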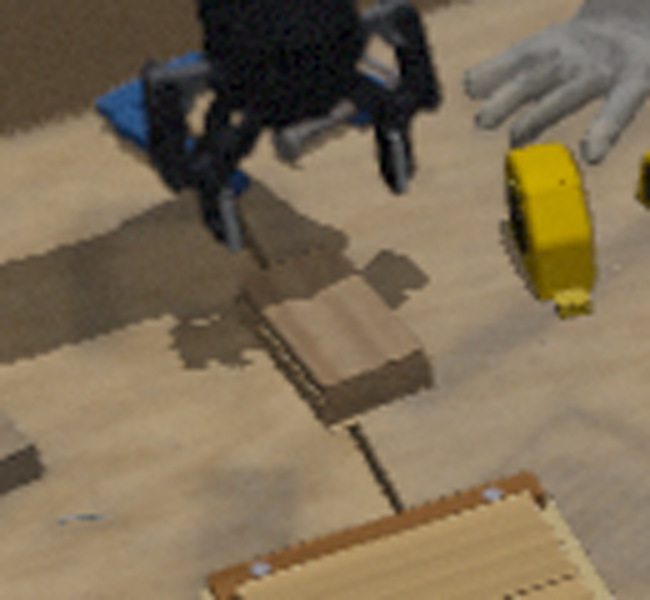

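The gripper hangs over the block (block at about (340,330) in the crop), and the tape measure is clear. Descending and closing.

Emit:
apply_moves --rows '[[[0,-0.006,0.1],[0,0,0]],[[0,-0.006,0.18],[0,0,0]],[[0,-0.006,0.24],[0,0,0]],[[0,-0.006,0.292],[0,0,0]],[[0,-0.006,0.292],[0,0,0]]]'

```text
clock: 20.7
tcp_pos: [0.5405, 0.3265, 0.0295]
orientation: [-2.094, -2.341, 0.003]
contact_force: [-0.6, 0.3, -0.1]
grip_width: 0.0853
gripper_force: 0.0
```

Emit:
apply_moves --rows '[[[0,0,0],[0,0,0]],[[0,0,0],[0,0,0]],[[0,0,0],[0,0,0]],[[0,0,0],[0,0,0]],[[0,0,0],[0,0,0]],[[0,0,0],[0,0,0]]]' --jaw -1 --newtons 40

```text
clock: 21.45
tcp_pos: [0.5417, 0.3272, 0.0315]
orientation: [2.095, 2.341, 0.003]
contact_force: [0.2, -0.7, 5.2]
grip_width: 0.0594
gripper_force: 44.8
```

Emit:
apply_moves --rows '[[[0,0,-0.1],[0,0,0]],[[0,0,-0.3],[0,0,0]],[[0,0,-0.4],[0,0,0.05]],[[-0.1,-0.02,-0.4],[0,0,0.1]],[[-0.2,-0.05,-0.4],[0,0,0.15]],[[-0.3,-0.07,-0.4],[0,0,0.2]],[[-0.4,-0.1,-0.4],[0,0,0.25]],[[-0.5,-0.12,-0.4],[0,0,0.3]],[[-0.58,-0.14,-0.4],[0,0,0.35]],[[-0.58,-0.14,-0.4],[0,0,0.35]]]'

```text
clock: 22.7
tcp_pos: [0.5216, 0.1772, 0.1303]
orientation: [3.009, 0.899, -0.002]
contact_force: [-0.0, 0.2, -1.2]
grip_width: 0.0595
gripper_force: 43.9
```

```bash
python3 - <<'E'
from h import *
o=telemetry.get_obs();r=rot(o["orientation"]);print(o["tcp_pos"],r[:,1],np.degrees(np.arctan2(r[1,1],r[0,1])),local([.511,-.007,.132]),o["grip_width"])
E
```

```text
[0.52158732 0.17722626 0.13026955] [ 5.48508389e-01 -8.36144990e-01  3.20354908e-04] -56.73525579519495 [-0.43961843  0.59293274 -0.00606724] 0.05945974904192085
```

Emit:
apply_moves --rows '[[[-0.11,0.15,0],[0,0,0.05]],[[-0.22,0.3,0],[0,0,0.1]],[[-0.33,0.45,0],[0,0,0.15]],[[-0.44,0.593,0],[0,0,0.185]],[[-0.44,0.593,0],[0,0,0.185]],[[-0.44,0.593,0],[0,0,0.185]]]'

```text
clock: 23.45
tcp_pos: [0.5123, -0.004, 0.1303]
orientation: [-3.141, -0.008, 0.0]
contact_force: [-0.1, 0.3, -1.9]
grip_width: 0.0592
gripper_force: 43.9
```

```bash
python3 - <<'E'
from h import *
S=grab_frame("scene");T=grab_frame("top")
o=telemetry.get_obs();r=rot(o["orientation"]);print(o["tcp_pos"],np.degrees(np.arctan2(r[1,1],r[0,1])),o["contact_force"])
f=lambda F,p,q,k:cv2.resize(F["frame"][p[1]:p[1]+q[1],p[0]:p[0]+q[0]],None,fx=k,fy=k,interpolation=cv2.INTER_CUBIC)
cv2.imwrite("pics/g4.png",np.hstack([f(S,(160,140),(140,160),2.8),f(T,(215,200),(140,160),2.8)])[:,:,::-1])
E
```

```text
[ 0.51230325 -0.00347092  0.13033169] -89.6745407657294 [ 0.24560695  0.43849707 -1.47480785]
```

View pics/g4.png

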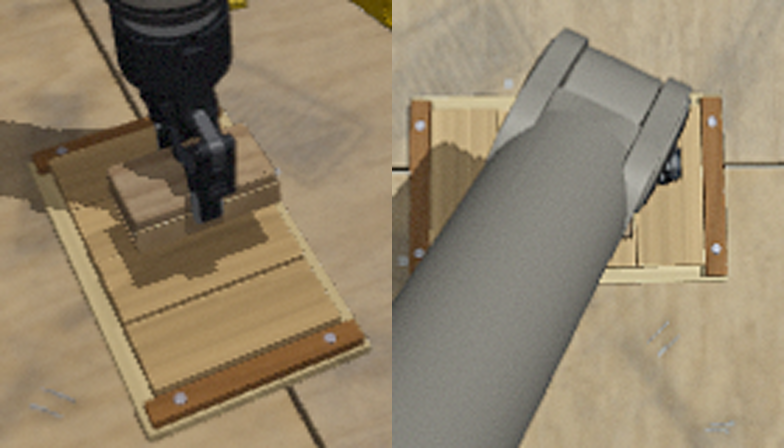

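The block is held level, lengthwise over stave 3. Lowering.

Emit:
apply_moves --rows '[[[0,0.014,0.08],[0,0,0]],[[0,0.014,0.16],[0,0,0]],[[0,0.014,0.23],[0,0,0]],[[0,0.014,0.24],[0,0,0]],[[0,0.014,0.244],[0,0,0]],[[0,0.014,0.248],[0,0,0]],[[0,0.014,0.252],[0,0,0]],[[0,0.014,0.252],[0,0,0]],[[0,0.014,0.252],[0,0,0]]]'

```text
clock: 24.68
tcp_pos: [0.512, -0.0089, 0.0677]
orientation: [-3.142, -0.002, -0.0]
contact_force: [0.1, -0.1, -1.2]
grip_width: 0.0592
gripper_force: 43.9
```

Emit:
apply_moves --rows '[[[0,0,0.004],[0,0,0]],[[0,0,0.007],[0,0,0]],[[0,0,0.009],[0,0,0]],[[0,0,0.009],[0,0,0]]]'

```text
clock: 25.18
tcp_pos: [0.5119, -0.0089, 0.0656]
orientation: [-3.141, -0.002, 0.0]
contact_force: [-1.7, 0.7, 5.0]
grip_width: 0.0592
gripper_force: 44.7
```

Contact. Releasing and rising.

Emit:
apply_moves --rows '[[[0,0,0],[0,0,0]],[[0,0,0],[0,0,0]],[[0,0,0],[0,0,0]],[[0,0,0],[0,0,0]],[[0,0,0],[0,0,0]],[[0,0,0],[0,0,0]]]' --jaw 1

```text
clock: 25.92
tcp_pos: [0.5119, -0.0089, 0.0653]
orientation: [-3.142, -0.002, 0.0]
contact_force: [-0.1, -0.1, 0.3]
grip_width: 0.0853
gripper_force: 0.0
```

Emit:
apply_moves --rows '[[[0,0,-0.1],[0,0,0]],[[0,0,-0.3],[0,0,0]],[[0,0,-0.5],[0,0,0]],[[0,0,-0.8],[0,0,0]],[[0,-0.25,-0.8],[0,0,0]],[[0,-0.5,-0.8],[0,0,0]],[[0,-0.75,-0.8],[0,0,0]],[[0,-1,-0.8],[0,0,0]],[[0,-1,-0.8],[0,0,0]],[[0,-1,-0.8],[0,0,0]]]'

```text
clock: 27.18
tcp_pos: [0.5115, 0.2406, 0.2651]
orientation: [3.141, 0.002, -0.0]
contact_force: [-0.6, -0.9, -0.4]
grip_width: 0.0854
gripper_force: 0.0
```

```bash
python3 - <<'E'
from h import *
S=grab_frame("scene");T=grab_frame("top")
f=lambda F,p,q,k:cv2.resize(F["frame"][p[1]:p[1]+q[1],p[0]:p[0]+q[0]],None,fx=k,fy=k,interpolation=cv2.INTER_CUBIC)
cv2.imwrite("pics/g5.png",np.hstack([f(S,(160,160),(160,220),2.5),f(T,(215,200),(160,220),2.5)])[:,:,::-1])
E
```

```text
(no output)
```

View pics/g5.png

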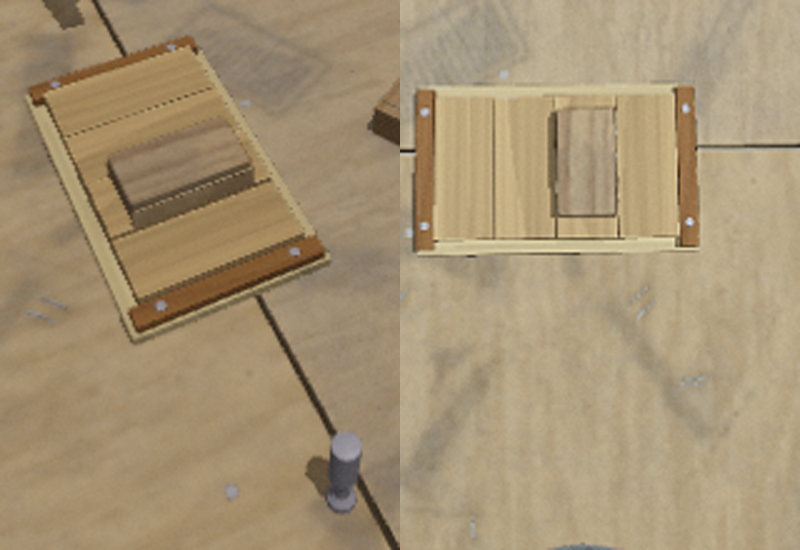

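The block lies square on stave 3, within a few mm of its centre (top crop about (586,161)), and the probe stands upright.

```bash
python3 -c "
from h import *
print(job.hand_in())"
```

```text
the job is handed in; nothing more can be done
None
```

I handed the job in: all four staves were touched from left to right and the third stave is the highest (about 3 mm above the next one). In the last picture the sanding block lies flat and square on it within a few mm of centre and the probe stands upright on the bench; no verdict came back at hand-in.

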